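# Load the mill's tool rack in reverse order

### The job

Move the four milling-cutter holders from the wooden bench rack into the empty metal machine rack in reverse order: the holder that stands leftmost in the bench rack (as the robot sees it) goes into the rightmost hole of the machine rack, the next into the second hole from the right, and so on. Leave each one upright with its flange resting on the rack's top plate, and do not tip any holder over on the way.

Things in the scene. Friction and masses are not known exactly. Their poses are not given: they have to be found in the camera images.
- holder_red: Loose cutter holder, 0.45 kg, red flange. Origin: centre of flange's underside, z up its axis. Below: steel taper 48 mm long, 31 mm diameter at the flange, 18 at the tip. Above: flange 48 mm diameter, z 0-10 mm; dark steel nut, the grip, 34 mm diameter, z 10-40; short cutter to z 55. Hangs upright by the flange in nest_red at the start. Yaw is of no account.
- holder_yellow: Loose cutter holder, 0.45 kg, yellow flange. Origin: centre of flange's underside, z up its axis. Below: steel taper 48 mm long, 31 mm diameter at the flange, 18 at the tip. Above: flange 48 mm diameter, z 0-10 mm; dark steel nut, the grip, 34 mm diameter, z 10-40; short cutter to z 55. Hangs upright by the flange in nest_yellow at the start. Yaw is of no account.
- holder_green: Loose cutter holder, 0.45 kg, green flange. Origin: centre of flange's underside, z up its axis. Below: steel taper 48 mm long, 31 mm diameter at the flange, 18 at the tip. Above: flange 48 mm diameter, z 0-10 mm; dark steel nut, the grip, 34 mm diameter, z 10-40; short cutter to z 55. Hangs upright by the flange in nest_green at the start. Yaw is of no account.
- holder_blue: Loose cutter holder, 0.45 kg, blue flange. Origin: centre of flange's underside, z up its axis. Below: steel taper 48 mm long, 31 mm diameter at the flange, 18 at the tip. Above: flange 48 mm diameter, z 0-10 mm; dark steel nut, the grip, 34 mm diameter, z 10-40; short cutter to z 55. Hangs upright by the flange in nest_blue at the start. Yaw is of no account.
- nest_red: Fixed wooden nest of the bench rack, red tag on the far (+x) edge of its top; holder_red stands in it at the start, so it marks that holder's place in the row. 86 (x) by 63 (y) by 60 mm high, 35 mm through hole in the middle. Origin: centre of underside; axes parallel to the rack's.
- nest_yellow: Fixed wooden nest of the bench rack, yellow tag on the far (+x) edge of its top; holder_yellow stands in it at the start, so it marks that holder's place in the row. 86 (x) by 63 (y) by 60 mm high, 35 mm through hole in the middle. Origin: centre of underside; axes parallel to the rack's.
- nest_green: Fixed wooden nest of the bench rack, green tag on the far (+x) edge of its top; holder_green stands in it at the start, so it marks that holder's place in the row. 86 (x) by 63 (y) by 60 mm high, 35 mm through hole in the middle. Origin: centre of underside; axes parallel to the rack's.
- nest_blue: Fixed wooden nest of the bench rack, blue tag on the far (+x) edge of its top; holder_blue stands in it at the start, so it marks that holder's place in the row. 86 (x) by 63 (y) by 60 mm high, 35 mm through hole in the middle. Origin: centre of underside; axes parallel to the rack's.
- bench_rack: Fixed dark wooden rack, 100 (x) by 284 mm (y), carrying the four nests in a row along its y axis at y = +97.5, +32.5, -32.5, -97.5 mm (colour order varies). Origin: centre of underside, on the table; y points to its left end as the robot sees it, x away from the robot. Nest tops at z = 72 mm, end boards to 62.
- machine_rack: Fixed empty metal rack, 100 (x) by 284 mm (y); aluminium top plate, top at z = 72 mm, four 35 mm round through holes at x = 0, y = +97.5, +32.5, -32.5, -97.5 mm, 62 mm free depth. Origin: centre of underside, on the table; y points to its left end as the robot sees it, x away from the robot. A seated holder's origin is at z = 72 mm.

How it is judged:
By the outcome, as a careful person would: the job done as asked, in the order asked, and still so for the second after the job is handed in, with the robot touching nothing.
It also fails if it takes over 125 s, if anything falls off the work surface, if the arm or the gripper's body presses on something with over 40 N, if the wrist force passes 120 N, or if a joint passes its speed limit or range.

### The arm

A 7-joint arm with a two-finger parallel gripper is mounted at the origin on the work surface. World frame = base frame: x ahead of the robot, y to its left, z up, the work surface at z = 0. Lengths are in m, angles in rad, forces in N, time in s.
With the tool pointing down it reaches from about 0.425 to 0.95 m from the base axis. Payload 4.7 kg.
Tool frame: the origin (TCP) lies on the centre line of the jaws, within the pads' length; the fingertips stand 11 mm ahead of it and the grasp point (between the pads) lies 8 mm behind it; z points along the fingers, y is the line along which they close (so a half turn about z gives the same grasp; the last joint's range is limited). The gripper opens to 87 mm and grips with 3 to 60 N. Pads are 19 mm wide; open, the fingers measure 117 mm over their backs; the gripper's body (75 mm by 190 mm) begins 51 mm behind the grasp point.
Start: joints at [1.213, 0.469, -0.049, 1.532, 0.024, 1.141, -0.082], TCP at [0.218, -0.639, 0.234] pointing down, gripper open.
Joint ranges: [-2.59, 2.59], [-0.33, 1.99], [-1.39, 1.29], [0.1, 2.45], [-1.04, 4.18], [0.21, 1.99], [-2.66, 2.66]. Speed limits (rad/s): [2.57, 2.57, 3.14, 3.14, 3.14, 3.14, 3.14].

### API

Orientations are given as a unit quaternion [w, x, y, z].
In Python, from bench import arm, imaging, ticket gives the robot as it stands (arm), with the cameras (imaging) and the job (ticket).
- The arm moves only by the tool nudge_tcp, called after "Request:" by a JSON object that holds its "method" and its "body". Schema: {"type":"object","properties":{"motion":{"type":"array","items":{"type":"number"},"minItems":5,"maxItems":60},"grip_n":{"type":"number"},"only":{"type":"string"},"quiet":{"type":"boolean"},"lines":{"type":"string"}},"required":["motion"],"additionalProperties":false}. motion is one flat list of numbers that holds 1 to 12 rows one after another, with no inner brackets; each row has 5 numbers: dx, dy, dz in normalised numbers (1 is 75 cm), then a turn about the tool's z in shares of pi rad (1.0 is pi rad), then the finger opening in m; each row shifts and turns the commanded pose from where the row before left it, along the tool's axes as they then stand; what a row does not reach is not made up. A row lasts 1/12 s, in which the tool goes at most 0.0417 m and 0.125 rad, less where a joint would pass 70% of its speed; a pose out of reach is approached as far as the arm can. The fingers move at their own pace and stop on an object; grip_n is the grip in N (left out, the last holds). Time passes only in rows, so rows that do not move let the fingers close. The tool returns the time, the measured TCP pose, the force, the opening and the grip force at its end. only (a regular expression) keeps the lines of the reply that match it, lines (a string "A,B") keeps lines A to B, and quiet returns only ok. A shift or turn number past 1, either way, is cut back to 1. Input that does not fit is refused with a message, and nothing moves.
- arm.state(): the state, without advancing time (a new reading comes with each control period).
- imaging.snapshot(name): name is "scene" or "top" or "wrist"; returns the picture (420x560x3 uint8, blue, green, red); there is no depth.
- imaging.camera_model(name): a dict with "fov_y" (degrees; the focal length in pixels is half the picture's height over the tangent of half this angle, whatever the lens; pixels are square), "cx", "cy" (the principal point, pixels), "position" and "attitude" of the camera in the world. Camera axes: x right, y up, looking along -z (the intrinsics and any distortion apply to the point x, -y, -z); pixel columns grow to the right and rows downward; lengths in m; the calibration is good to about 2 mm. A picture is of the moment at which its call begins: read the wrist's pose just before it. camera_model takes no time and is no camera call; for the wrist camera it gives the pose at the moment of the call.
- ticket.close_job(): hands the job in; it is judged then, once.
The state is a dict: "clock": time; "joint_positions": joint angles; "qd": joint speeds; "tau": joint torques, N m; "tcp_pos": TCP position; "orientation": TCP orientation; "ft_force": force on the tool from outside, world axes, zero at the start; "torque": the same for the moment, N m; "width": finger opening in m; "finger_force": force on a finger pad.
Only numpy, scipy, OpenCV 4.12 (cv2) and the standard library are available. Lean on these libraries where they do the work, as an engineer would, in place of code of your own. Each camera call takes 0.05 s, during which the arm holds its last target. There are 200 camera calls.

## Working session

There is one attempt and no reset: what is moved stays moved. The work goes in short steps, Python scripts to look and compute and a tool call to move; the robot and the scene stay as the last step left them, time stands still between calls to the robot, and variables do not carry over. Pictures are saved under pics/ and viewed, at most 14 in all, crops included, and the job is handed in when it is done.

```bash
ls; mkdir -p pics
```

Run:
```python
from bench import arm, imaging, ticket
import cv2
s=arm.state();print(s)
for n in("scene","top","wrist"):
    print(n,imaging.camera_model(n))
a=imaging.snapshot("top");cv2.imwrite("pics/top1.png",a)
a=imaging.snapshot("scene");cv2.imwrite("pics/scene1.png",a)
```

```text
bench.py
pics
{'clock': 0.0, 'joint_positions': array([ 1.21307749,  0.46944378, -0.04856365,  1.53367299,  0.02411134,
        1.14099414, -0.08228841]), 'qd': array([ 1.15519432e-03, -4.96147829e-04,  3.81153624e-05, -1.22137908e-04,
        9.58750847e-05,  3.37286230e-04,  6.42488465e-04]), 'tau': array([ 5.90872332e-05, -5.07958853e+01, -8.03275360e-02, -2.36150497e+01,
       -6.14137785e-02,  3.80364410e-02,  1.65089782e-04]), 'tcp_pos': array([ 0.2177812 , -0.63830232,  0.2325066 ]), 'orientation': array([-9.44281294e-04,  9.86513126e-01,  1.63679319e-01, -2.04650283e-04]), 'ft_force': array([-0.02313697,  0.5339418 ,  0.27583171]), 'torque': array([-0.00639722, -0.01158074, -0.02826435]), 'finger_force': 0.0, 'width': 0.08711663668283104}
scene {'fov_y': 48.74203787240619, 'cx': 277.79175859096523, 'cy': 215.2141863645292, 'position': array([ 0.89772354, -0.39338967,  1.02945702]), 'attitude': array([0.8977462 , 0.23661539, 0.09449902, 0.35935337])}
top {'fov_y': 45.8976494551364, 'cx': 277.22744542653413, 'cy': 217.30528998517048, 'position': array([ 0.30578929, -0.00777603,  1.06697006]), 'attitude': array([ 0.74127396,  0.08344128, -0.07535444, -0.66171911])}
wrist {'fov_y': 61.71111239774541, 'cx': 281.86075173200834, 'cy': 205.4820222974157, 'position': array([ 0.28128203, -0.61649539,  0.38294344]), 'attitude': array([ 0.80731568, -0.10097041,  0.07384797, -0.57670864])}
```

View pics/top1.png

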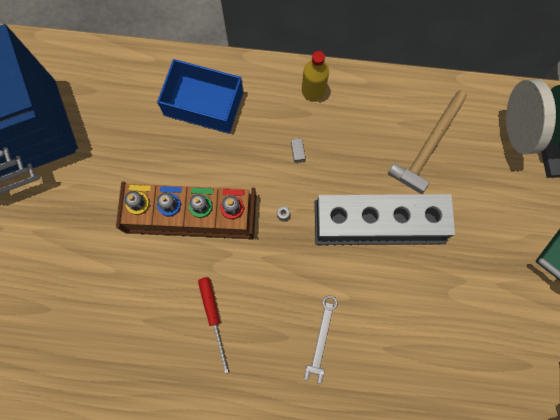

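View pics/scene1.png

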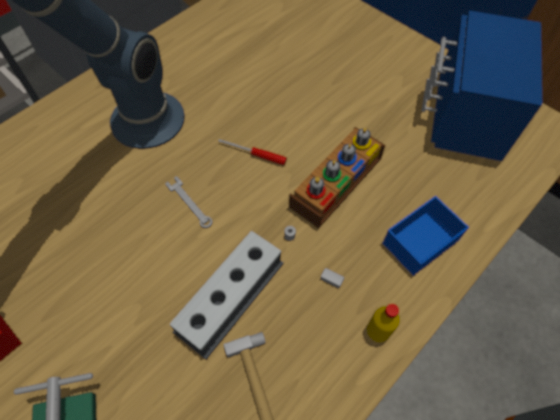

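The top view shows, left to right, yellow (136,200), blue (167,202), green (200,204) and red (231,205). The machine rack holes are at about (339,215), (370,215), (402,215) and (433,214). The scene view agrees on the order. I'll enlarge both racks next.

Run:
```python
import cv2
a=cv2.imread("pics/top1.png")
b=cv2.vconcat([cv2.resize(a[175:245,112:262],None,fx=5,fy=4,interpolation=3),cv2.resize(a[185:255,308:458],None,fx=5,fy=4,interpolation=3)])
cv2.imwrite("pics/crop1.png",b);print(b.shape)
```

```text
(560, 750, 3)
```

View pics/crop1.png

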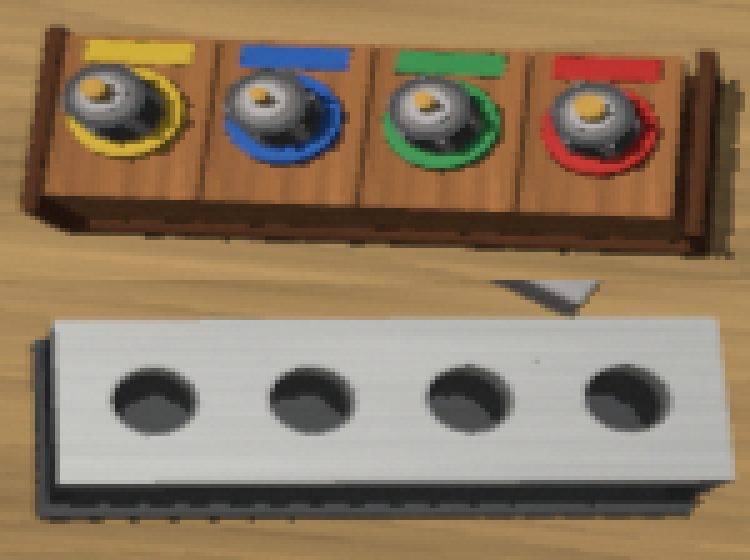

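Create h.py:
```python
import numpy as np
from bench import arm, imaging, ticket
from scipy.spatial.transform import Rotation as R
from scipy.optimize import least_squares
rot=lambda q:R.from_quat(np.roll(q,-1))
def proj(P,c):
    p=rot(c["attitude"]).inv().apply(np.atleast_2d(P)-c["position"])
    f=210/np.tan(np.radians(c["fov_y"])/2)
    return np.c_[c["cx"]-f*p[:,0]/p[:,2],c["cy"]+f*p[:,1]/p[:,2]]
def row(v,z):
    y=np.array([.0975,.0325,-.0325,-.0975]);c,s=np.cos(v[2]),np.sin(v[2])
    return np.c_[v[0]-s*y,v[1]+c*y,0*y+z]
def fit(uv,z,c):
    r=least_squares(lambda v:(proj(row(v,z),c)-uv).ravel(),[.5,0,0])
    return r.x,r.fun
```

Run:
```python
from h import *
c=imaging.camera_model("top")
b=np.array([[126,110],[284,118],[442,124],[600,129]])
m=np.array([[154.5,400],[312,400],[470.5,400],[628,399]])-[0,280]
for n,p,o,z in(("bench",b,(112,175),.082),("mach",m,(308,185),.072)):
    v,e=fit((p+.5)/[5,4]-.5+o,z,c);print(n,v,e.round(2));print(row(v,z).round(4))
```

```text
bench [0.53504794 0.20888482 0.06215909] [-0.01  0.2  -0.03 -0.23 -0.01 -0.15  0.05  0.18]
[[0.529  0.3062 0.082 ]
 [0.533  0.2413 0.082 ]
 [0.5371 0.1764 0.082 ]
 [0.5411 0.1116 0.082 ]]
mach [ 0.56365834 -0.20512862  0.1157797 ] [ 0.07  0.05  0.09 -0.03 -0.09 -0.1  -0.07  0.08]
[[ 0.5524 -0.1083  0.072 ]
 [ 0.5599 -0.1728  0.072 ]
 [ 0.5674 -0.2374  0.072 ]
 [ 0.5749 -0.302   0.072 ]]
```

The fits look right: residuals are under 0.25 px and both rows come out straight with 65 mm pitch. The fingers will close along the rack's x, clear of the neighbouring holders. I turn first, then travel.

The rows are not in the units I measure in: shifts go in shares of 75 cm and turns go in shares of pi rad. I convert before sending: -0.125 rad / 3.1416 = -0.0398.

Request:
{"method": "nudge_tcp", "body": {"motion": [0,0,0,-0.0398,0.087,0,0,0,-0.0398,0.087,0,0,0,-0.0398,0.087,0,0,0,-0.0398,0.087,0,0,0,-0.0398,0.087,0,0,0,-0.0398,0.087,0,0,0,-0.0398,0.087,0,0,0,-0.0398,0.087,0,0,0,-0.0398,0.087,0,0,0,-0.0398,0.087,0,0,0,-0.0172,0.087,0,0,0,0,0.087], "grip_n": 30}}

```text
clock: 1.1
tcp_pos: [0.2177, -0.6386, 0.2329]
orientation: [-0.0, 0.685, 0.729, 0.0]
ft_force: [0.2, -1.0, 0.5]
width: 0.0871
finger_force: 0.0
```

Add to h.py:
```python
def go(name,z,slot,yaw=None):
    "tool-frame shift and turn to the slot (0=left) of a rack, at TCP height z"
    v={"bench":BENCH,"mach":MACH}[name]
    s=arm.state();q=rot(s["orientation"]);y=q.apply([0,1,0])
    a=np.arctan2(y[1],y[0]);t=-(v[2]-a)
    d=q.inv().apply(row(v,z)[slot]-s["tcp_pos"])
    print(name,slot,"shift",d.round(4),"turn",round(t,4),"tcp",s["tcp_pos"].round(4),"tilt",q.apply([0,0,1]).round(3),"clk",round(s["clock"],1),"w",round(s["width"],4))
BENCH=[0.53505,0.20888,0.06216];MACH=[0.56366,-0.20513,0.11578]
```

```bash
python3 -c "
from h import *
go('bench',.2,0)"
```

```text
bench 0 shift [0.9234 0.3698 0.034 ] turn 0.0004 tcp [ 0.2177 -0.6386  0.2329] tilt [-0.     0.001 -1.   ] clk 1.1 w 0.0871
```

To row units: 0.041 m / 0.75 = 0.0547, 0.034 m / 0.75 = 0.0453.

Request:
{"method": "nudge_tcp", "body": {"motion": [0.032,0.0453,0,0,0.087,0.032,0.0453,0,0,0.087,0.032,0.0453,0,0,0.087,0.032,0.0453,0,0,0.087,0.032,0.0453,0,0,0.087,0.032,0.0453,0,0,0.087,0.032,0.0453,0,0,0.087,0.032,0.0453,0,0,0.087,0.0453,0.032,0,0,0.087,0.0547,0,0,0,0.087,0.0547,0,0,0,0.087,0.0547,0,0,0,0.087]}}

```text
clock: 2.1
tcp_pos: [0.4917, -0.2699, 0.233]
orientation: [-0.0, 0.685, 0.728, 0.0]
ft_force: [1.1, 0.0, 0.5]
width: 0.0869
finger_force: 0.0
```

Request:
{"method": "nudge_tcp", "body": {"motion": [0,0,0,0,0.087,0,0,0,0,0.087,0,0,0,0,0.087]}}

```text
clock: 2.35
tcp_pos: [0.4917, -0.2728, 0.2337]
orientation: [0.0, 0.685, 0.728, -0.0]
ft_force: [0.6, -0.1, 0.5]
width: 0.0869
finger_force: 0.0
```

Add to h.py:
```python
def look(n,z,f):
    import cv2
    c=imaging.camera_model("wrist");a=imaging.snapshot("wrist");v={"bench":BENCH,"mach":MACH}[n]
    cv2.imwrite("pics/%s.png"%f,a);print("cam",c["position"].round(4),c["attitude"].round(4))
    print("expected",proj(row(v,z),c).round(1).tolist())
    np.save("pics/%s.npy"%f,c,allow_pickle=True)
```

```bash
python3 -c "
from h import *
go('mach',.2,0);look('mach',.072,'w_mach')"
```

```text
mach 0 shift [0.1606 0.0706 0.0335] turn -0.055 tcp [ 0.4917 -0.2728  0.2337] tilt [ 0.    -0.001 -1.   ] clk 2.4 w 0.0869
cam [ 0.487 -0.205  0.384] [ 0.9916 -0.1253 -0.0039  0.0306]
expected [[371.5, -4.9], [370.8, 81.4], [370.1, 158.7], [369.5, 228.5]]
```

View pics/w_mach.png

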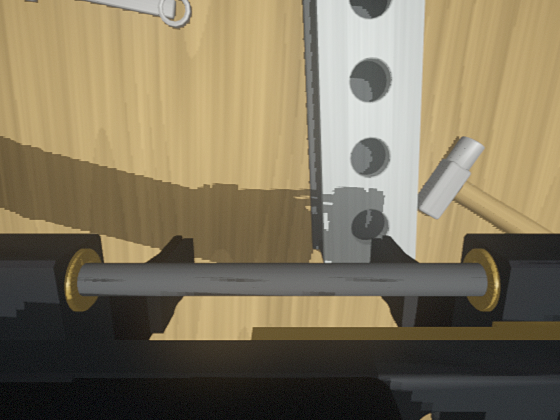

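The wrist view shows holes at about (370,80) and (370,157), within 2 px (~2 mm) of the prediction. The clearance is only 2 mm, so I'll measure on an enlarged crop.

Run:
```python
import cv2
a=cv2.imread("pics/w_mach.png")
cv2.imwrite("pics/crop2.png",cv2.resize(a[50:190,320:420],None,fx=4,fy=4,interpolation=3))
```

```text
(no output)
```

View pics/crop2.png

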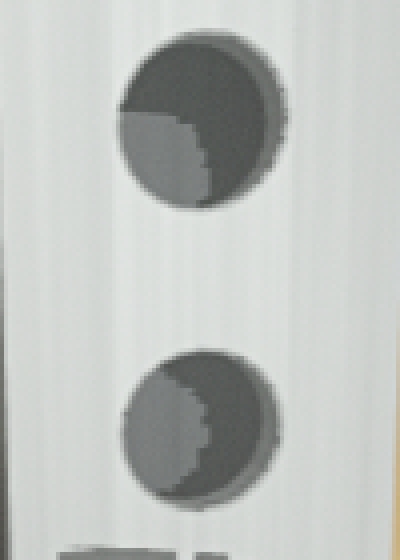

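To row units: 0.037 m / 0.75 = 0.0493, 0.003 m / 0.75 = 0.004.

Request:
{"method": "nudge_tcp", "body": {"motion": [0.0493,0.004,0,0,0.087,0.0493,0.004,0,0,0.087,0.0493,0.004,0,0,0.087,0.0493,0.004,0,0,0.087,0.0493,0.004,0,0,0.087,0.0493,0.004,0,0,0.087,0.0493,0.004,0,0,0.087,0.0493,0.004,0,0,0.087,0.0493,0.004,0,0,0.087,0.0493,0.004,0,0,0.087,0,0,0,0,0.087,0,0,0,0,0.087]}}

```text
clock: 3.4
tcp_pos: [0.4995, 0.1, 0.2335]
orientation: [-0.0, 0.684, 0.729, 0.0]
ft_force: [-0.0, -1.3, -1.0]
width: 0.0868
finger_force: 0.0
```

Run:
```python
from h import *
import cv2
go('bench',.2,0);look('bench',.082,'w_bench')
a=cv2.imread("pics/w_bench.png")
cv2.imwrite("pics/crop3.png",cv2.resize(a[0:260,220:440],None,fx=2.3,fy=2.3,interpolation=3))
```

```text
bench 0 shift [0.2039 0.0426 0.0337] turn 0.0016 tcp [0.4995 0.1    0.2335] tilt [ 0.     0.001 -1.   ] clk 3.4 w 0.0868
cam [0.4946 0.1676 0.384 ] [ 0.9917 -0.1243 -0.0042  0.0322]
expected [[340.5, -74.6], [336.9, 22.2], [333.6, 108.4], [330.7, 185.5]]
```

View pics/crop3.png

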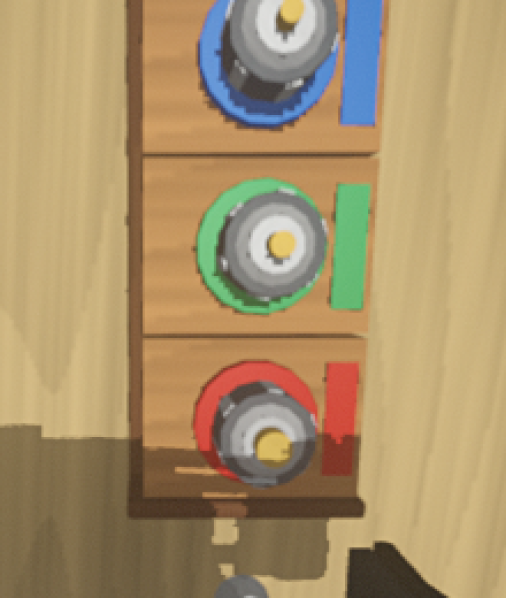

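Seen from the wrist, the green flange is at (333.9,106.7) against (333.6,108.4) predicted. That is the same +1.5 mm in y as at the machine rack, so it's a common bias and cancels between pick and place. I split the difference (+0.7 mm in y for both) and go to yellow.

To row units: 0.0345 m / 0.75 = 0.046, 0.034 m / 0.75 = 0.0453.

```bash
sed -i 's/0.20888/0.20958/;s/-0.20513/-0.20443/' h.py
```

Request:
{"method": "nudge_tcp", "body": {"motion": [0.0453,0.0093,0,0,0.087,0.0453,0.0093,0,0,0.087,0.0453,0.0093,0,0,0.087,0.0453,0.0093,0,0,0.087,0.0453,0.0093,0,0,0.087,0.046,0.0101,0.0133,0,0.087,0,0,0.0267,0,0.087,0,0,0.04,0,0.087,0,0,0.04,0,0.087,0,0,0.0133,0,0.087,0,0,0,0,0.087,0,0,0,0,0.087]}}

```text
clock: 4.45
tcp_pos: [0.53, 0.3043, 0.1338]
orientation: [0.0, 0.686, 0.728, -0.0]
ft_force: [0.3, -0.0, 1.1]
width: 0.0868
finger_force: 0.0
```

```bash
python3 -c "
from h import *
go('bench',.096,0)"
```

```text
bench 0 shift [ 0.0026 -0.0008  0.0378] turn -0.0031 tcp [0.53   0.3043 0.1338] tilt [ 0. -0. -1.] clk 4.5 w 0.0868
```

To row units: 0.018 m / 0.75 = 0.024, 0.016 m / 0.75 = 0.0213.

Request:
{"method": "nudge_tcp", "body": {"motion": [0.0035,-0.0011,0.024,0,0.087,0,0,0.0213,0,0.087,0,0,0,0,0.087,0,0,0,0,0.087]}}

```text
clock: 4.78
tcp_pos: [0.5287, 0.3081, 0.1009]
orientation: [0.0, 0.685, 0.728, 0.001]
ft_force: [-0.8, 0.1, 1.4]
width: 0.0871
finger_force: 0.0
```

```bash
python3 -c "
from h import *
go('bench',.096,0)"
```

```text
bench 0 shift [-0.0012  0.0002  0.0049] turn -0.0012 tcp [0.5287 0.3081 0.1009] tilt [ 0.002  0.001 -1.   ] clk 4.8 w 0.0871
```

To row units: 0.0045 m / 0.75 = 0.006, -0.0006 m / 0.75 = -0.0008.

Request:
{"method": "nudge_tcp", "body": {"motion": [-0.0008,0,0.006,0,0.087,0,0,0,0,0.06,0,0,0,0,0.03,0,0,0,0,0.02,0,0,0,0,0.02,0,0,0,0,0.02,0,0,0,0,0.02], "grip_n": 35}}

```text
clock: 5.37
tcp_pos: [0.5278, 0.3077, 0.0952]
orientation: [0.0, 0.685, 0.729, 0.0]
ft_force: [0.6, -0.1, 0.2]
width: 0.0547
finger_force: 0.0
```

```bash
python3 -c "
from h import *
for i in range(1): go('bench',.096,0);print(arm.state()['ft_force'],arm.state()['finger_force'])"
```

```text
bench 0 shift [-0.0009  0.0011 -0.0008] turn -0.0002 tcp [0.5278 0.3077 0.0952] tilt [ 0.  0. -1.] clk 5.4 w 0.0547
[ 0.55801289 -0.11124558  0.21753379] 0.0
```

Fingers are slow (about 65 mm/s), so I keep closing.

Request:
{"method": "nudge_tcp", "body": {"motion": [0,0,0,0,0.02,0,0,0,0,0.02,0,0,0,0,0.02,0,0,0,0,0.02,0,0,0,0,0.02,0,0,0,0,0.02,0,0,0,0,0.02,0,0,0,0,0.02], "grip_n": 35}}

```text
clock: 6.03
tcp_pos: [0.528, 0.3077, 0.0951]
orientation: [0.0, 0.685, 0.729, 0.0]
ft_force: [2.7, 1.0, 0.6]
width: 0.0332
finger_force: 35.0
```

```bash
python3 -c "
from h import *
go('bench',.20,0)"
```

```text
bench 0 shift [-0.0009  0.001  -0.1049] turn -0.0002 tcp [0.528  0.3077 0.0951] tilt [ 0.001  0.    -1.   ] clk 6.0 w 0.0332
```

To row units: -0.025 m / 0.75 = -0.0333, -0.02 m / 0.75 = -0.0267.

Request:
{"method": "nudge_tcp", "body": {"motion": [0,0,-0.0133,0,0.02,0,0,-0.0267,0,0.02,0,0,-0.0333,0,0.02,0,0,-0.0333,0,0.02,0,0,-0.0267,0,0.02,0,0,-0.0133,0,0.02,0,0,0,0,0.02]}}

```text
clock: 6.62
tcp_pos: [0.5282, 0.3086, 0.2075]
orientation: [0.001, 0.685, 0.729, 0.002]
ft_force: [-0.2, 0.4, -2.9]
width: 0.033
finger_force: 35.0
```

```bash
python3 -c "
from h import *
go('mach',.20,3)
print(arm.state()['ft_force'])"
```

```text
mach 3 shift [-0.6116  0.0087  0.0065] turn -0.0536 tcp [0.5282 0.3086 0.2075] tilt [ 0.003  0.002 -1.   ] clk 6.6 w 0.033
[-0.21879699  0.44835691 -2.86716083]
```

Grasp good. I turn, raise more to clear the neighbours, and travel.

To row units: -0.036 m / 0.75 = -0.048, -0.02 m / 0.75 = -0.0267, -0.0536 rad / 3.1416 = -0.0171.

Request:
{"method": "nudge_tcp", "body": {"motion": [0,0,-0.0267,-0.0171,0.02,0,0,-0.0267,0,0.02,-0.0267,-0.0013,0,0,0.02,-0.048,-0.0019,0,0,0.02,-0.048,-0.0019,0,0,0.02,-0.048,-0.0019,0,0,0.02,-0.048,-0.0019,0,0,0.02,-0.048,-0.0019,0,0,0.02,-0.048,-0.0019,0,0,0.02,-0.048,-0.0019,0,0,0.02,-0.048,-0.0019,0,0,0.02,-0.048,-0.0019,0,0,0.02]}}

```text
clock: 7.62
tcp_pos: [0.5524, -0.0375, 0.2433]
orientation: [-0.001, 0.665, 0.747, -0.001]
ft_force: [1.1, 0.7, -3.5]
width: 0.0329
finger_force: 35.0
```

Request:
{"method": "nudge_tcp", "body": {"motion": [-0.048,-0.0019,0,0,0.02,-0.048,-0.0019,0,0,0.02,-0.048,-0.0019,0,0,0.02,-0.048,-0.0019,0,0,0.02,-0.048,-0.0019,0,0,0.02,-0.048,-0.0019,0,0,0.02,-0.04,-0.0019,0,0,0.02,-0.028,0,0,0,0.02,0,0,0,0,0.02,0,0,0,0,0.02,0,0,0,0,0.02]}}

```text
clock: 8.53
tcp_pos: [0.5744, -0.3004, 0.2434]
orientation: [-0.002, 0.665, 0.747, 0.0]
ft_force: [1.0, -0.2, -3.4]
width: 0.0331
finger_force: 35.0
```

```bash
python3 -c "
from h import *
go('mach',.16,3)
print(arm.state()['ft_force'])"
```

```text
mach 3 shift [-0.0011  0.0006  0.0834] turn 0.001 tcp [ 0.5744 -0.3004  0.2434] tilt [-0.003  0.003 -1.   ] clk 8.5 w 0.0331
[ 0.99335852 -0.20521517 -3.4130967 ]
```

To row units: 0.03 m / 0.75 = 0.04, 0.0006 m / 0.75 = 0.0008.

Request:
{"method": "nudge_tcp", "body": {"motion": [-0.0007,0.0008,0.0267,0,0.02,0,0,0.04,0,0.02,0,0,0.0333,0,0.02,0,0,0.012,0,0.02,0,0,0,0,0.02,0,0,0,0,0.02]}}

```text
clock: 9.03
tcp_pos: [0.5762, -0.3013, 0.1615]
orientation: [-0.0, 0.664, 0.747, 0.0]
ft_force: [0.7, 0.5, -2.7]
width: 0.0329
finger_force: 35.0
```

Run:
```python
from h import *
import cv2
go('mach',.096,3)
print(arm.state()['ft_force'])
cv2.imwrite("pics/place1.png",cv2.resize(imaging.snapshot("scene")[180:380,120:340],None,fx=2.5,fy=2.5,interpolation=3))
```

```text
mach 3 shift [ 0.0002 -0.0013  0.0655] turn 0.0015 tcp [ 0.5762 -0.3013  0.1615] tilt [ 0.  0. -1.] clk 9.0 w 0.0329
[ 0.65103769  0.46522571 -2.69128042]
```

View pics/place1.png

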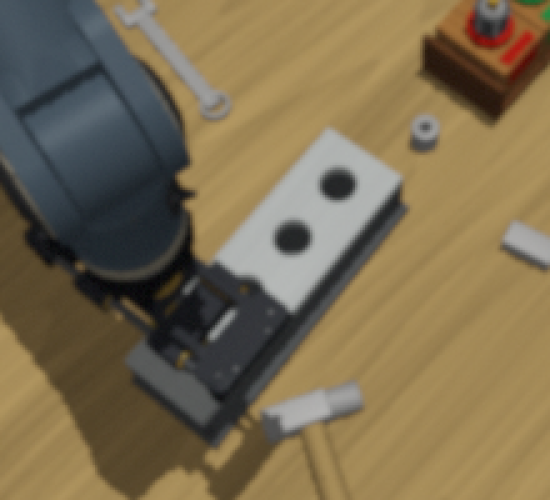

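The gripper body hides the hole, at crop (200,320), so I insert in stages and watch the force.

To row units: 0.015 m / 0.75 = 0.02, 0.012 m / 0.75 = 0.016.

Request:
{"method": "nudge_tcp", "body": {"motion": [0,-0.0011,0.02,0,0.02,0,0,0.02,0,0.02,0,0,0.016,0,0.02,0,0,0,0,0.02]}}

```text
clock: 9.42
tcp_pos: [0.574, -0.3021, 0.1179]
orientation: [-0.001, 0.665, 0.747, -0.0]
ft_force: [-0.4, 0.8, -4.4]
width: 0.0331
finger_force: 35.0
```

Request:
{"method": "nudge_tcp", "body": {"motion": [0,0,0.0107,0,0.02,0,0,0.008,0,0.02,0,0,0,0,0.02,0,0,0,0,0.02]}}

```text
clock: 9.75
tcp_pos: [0.5749, -0.3025, 0.1051]
orientation: [0.0, 0.665, 0.747, 0.0]
ft_force: [0.5, 0.5, -3.5]
width: 0.0334
finger_force: 35.0
```

```bash
python3 -c "
from h import *
go('mach',.096,3)
print(arm.state()['ft_force'])"
```

```text
mach 3 shift [0.0012 0.0001 0.0091] turn -0.0001 tcp [ 0.5749 -0.3025  0.1051] tilt [ 0.  0. -1.] clk 9.8 w 0.0334
[ 0.47735699  0.47780919 -3.54973157]
```

To row units: 0.004 m / 0.75 = 0.0053, 0.0006 m / 0.75 = 0.0008.

Request:
{"method": "nudge_tcp", "body": {"motion": [0.0008,0,0.0053,0,0.02,0,0,0.0053,0,0.02,0,0,0,0,0.02,0,0,0,0,0.02]}}

```text
clock: 10.08
tcp_pos: [0.5746, -0.3018, 0.0968]
orientation: [-0.0, 0.665, 0.747, -0.0]
ft_force: [-0.1, -0.2, -3.3]
width: 0.033
finger_force: 35.0
```

```bash
python3 -c "
from h import *
go('mach',.096,3)
print(arm.state()['ft_force'])"
```

```text
mach 3 shift [0.0005 0.0004 0.0008] turn -0.0001 tcp [ 0.5746 -0.3018  0.0968] tilt [-0.001  0.    -1.   ] clk 10.1 w 0.033
[-0.12537135 -0.16001647 -3.26565018]
```

No side load. Lower 1 mm more to seat, then release.

To row units: 0.001 m / 0.75 = 0.0013.

Request:
{"method": "nudge_tcp", "body": {"motion": [0,0,0.0013,0,0.02,0,0,0,0,0.02]}}

```text
clock: 10.25
tcp_pos: [0.5748, -0.3019, 0.0961]
orientation: [0.0, 0.665, 0.747, 0.0]
ft_force: [0.7, 0.5, -3.2]
width: 0.0331
finger_force: 35.0
```

Request:
{"method": "nudge_tcp", "body": {"motion": [0,0,0,0,0.065,0,0,0,0,0.065,0,0,0,0,0.065,0,0,0,0,0.065,0,0,0,0,0.065,0,0,0,0,0.065,0,0,-0.0267,0,0.065,0,0,-0.0533,0,0.065,0,0,-0.0533,0,0.065,0,0,-0.0267,0,0.065,0,0,0,0,0.065]}}

```text
clock: 11.17
tcp_pos: [0.578, -0.3026, 0.2225]
orientation: [0.005, 0.665, 0.747, 0.002]
ft_force: [0.9, 0.3, 0.4]
width: 0.0654
finger_force: 0.0
```

```bash
python3 -c "
from h import *
go('bench',.12,1)
print(arm.state()['ft_force'])"
```

```text
bench 1 shift [0.5467 0.0171 0.0995] turn 0.0534 tcp [ 0.578  -0.3026  0.2225] tilt [ 0.01  -0.005 -1.   ] clk 11.2 w 0.0654
[0.86929733 0.34038566 0.40625183]
```

To row units: 0.038 m / 0.75 = 0.0507, 0.03 m / 0.75 = 0.04, 0.0534 rad / 3.1416 = 0.017.

Request:
{"method": "nudge_tcp", "body": {"motion": [0,0,0,0.017,0.065,0.04,-0.0009,0,0,0.065,0.0507,-0.0009,0,0,0.065,0.0507,-0.0009,0,0,0.065,0.0507,-0.0009,0,0,0.065,0.0507,-0.0009,0,0,0.065,0.0507,-0.0009,0,0,0.065,0.0507,-0.0009,0,0,0.065,0.0507,-0.0009,0,0,0.065,0.0507,-0.0009,0,0,0.065,0.0507,-0.0009,0,0,0.065,0.0507,-0.0009,0,0,0.065]}}

```text
clock: 12.17
tcp_pos: [0.5407, 0.1083, 0.2154]
orientation: [-0.0, 0.685, 0.729, -0.0]
ft_force: [1.1, 0.2, -0.6]
width: 0.0652
finger_force: 0.0
```

Request:
{"method": "nudge_tcp", "body": {"motion": [0.0507,-0.0009,0,0,0.065,0.0507,-0.0009,0,0,0.065,0.0507,-0.0009,0,0,0.065,0.0293,0,0,0,0.065,0,0,0.0267,0,0.065,0,0,0.04,0,0.065,0,0,0.04,0,0.065,0,0,0.0107,0,0.065,0,0,0,0,0.065,0,0,0,0,0.065]}}

```text
clock: 13.0
tcp_pos: [0.5312, 0.2427, 0.1283]
orientation: [-0.0, 0.685, 0.729, 0.0]
ft_force: [0.1, -0.3, 0.4]
width: 0.0652
finger_force: 0.0
```

```bash
python3 -c "
from h import *
go('bench',.096,1)
print(arm.state()['ft_force'])"
```

```text
bench 1 shift [-0.0008  0.0018  0.0323] turn -0.0 tcp [0.5312 0.2427 0.1283] tilt [-0.  0. -1.] clk 13.0 w 0.0652
[ 0.10607029 -0.30548436  0.39158389]
```

To row units: 0.018 m / 0.75 = 0.024, 0.0143 m / 0.75 = 0.0191.

Request:
{"method": "nudge_tcp", "body": {"motion": [-0.0011,0.0021,0.024,0,0.065,0,0,0.0191,0,0.065,0,0,0,0,0.065,0,0,0,0,0.065]}}

```text
clock: 13.33
tcp_pos: [0.5334, 0.2421, 0.097]
orientation: [0.0, 0.685, 0.729, 0.001]
ft_force: [-0.5, -0.3, 0.5]
width: 0.0651
finger_force: 0.0
```

Request:
{"method": "nudge_tcp", "body": {"motion": [0,0,0,0,0.02,0,0,0,0,0.02,0,0,0,0,0.02,0,0,0,0,0.02,0,0,0,0,0.02,0,0,0,0,0.02,0,0,0,0,0.02,0,0,0,0,0.02,0,0,0,0,0.02], "grip_n": 35}}

```text
clock: 14.08
tcp_pos: [0.533, 0.2419, 0.096]
orientation: [0.0, 0.685, 0.729, 0.0]
ft_force: [0.3, 0.1, 1.7]
width: 0.033
finger_force: 35.0
```

```bash
python3 -c "
from h import *
go('bench',.096,1)
print(arm.state()['ft_force'])"
```

```text
bench 1 shift [0.0002 0.     0.    ] turn -0.0 tcp [0.533  0.2419 0.096 ] tilt [ 0.001  0.    -1.   ] clk 14.1 w 0.033
[0.29056165 0.11087576 1.73374601]
```

To row units: -0.038 m / 0.75 = -0.0507, -0.036 m / 0.75 = -0.048, -0.0536 rad / 3.1416 = -0.0171.

Request:
{"method": "nudge_tcp", "body": {"motion": [0,0,-0.0133,0,0.02,0,0,-0.04,0,0.02,0,0,-0.048,0,0.02,0,0,-0.048,0,0.02,0,0,-0.048,-0.0171,0.02,-0.04,-0.0023,0,0,0.02,-0.0507,-0.0023,0,0,0.02,-0.0507,-0.0023,0,0,0.02,-0.0507,-0.0023,0,0,0.02,-0.0507,-0.0023,0,0,0.02,-0.0507,-0.0023,0,0,0.02,-0.0507,-0.0023,0,0,0.02]}}

```text
clock: 15.08
tcp_pos: [0.5493, -0.0177, 0.2433]
orientation: [-0.001, 0.665, 0.747, -0.001]
ft_force: [0.6, 0.0, -4.5]
width: 0.0335
finger_force: 35.0
```

Request:
{"method": "nudge_tcp", "body": {"motion": [-0.0507,-0.0023,0,0,0.02,-0.0507,-0.0023,0,0,0.02,-0.0507,-0.0023,0,0,0.02,-0.0507,-0.0023,0,0,0.02,-0.0507,-0.0023,0,0,0.02,-0.0419,-0.0009,0,0,0.02,0,0,0.0267,0,0.02,0,0,0.0267,0,0.02,0,0,0.02,0,0.02,0,0,0,0,0.02,0,0,0,0,0.02]}}

```text
clock: 16.0
tcp_pos: [0.566, -0.2364, 0.1877]
orientation: [-0.002, 0.665, 0.747, -0.0]
ft_force: [0.2, 0.6, -3.9]
width: 0.0335
finger_force: 35.0
```

```bash
python3 -c "
from h import *
go('mach',.105,2)
print(arm.state()['ft_force'])"
```

```text
mach 2 shift [-0.0006  0.0016  0.0827] turn 0.0004 tcp [ 0.566  -0.2364  0.1877] tilt [-0.003  0.001 -1.   ] clk 16.0 w 0.0335
[ 0.20509767  0.5635447  -3.85469457]
```

To row units: 0.024 m / 0.75 = 0.032, 0.02 m / 0.75 = 0.0267.

Request:
{"method": "nudge_tcp", "body": {"motion": [-0.0005,0.0016,0.0267,0,0.02,0,0,0.032,0,0.02,0,0,0.0267,0,0.02,0,0,0.0133,0,0.02,0,0,0,0,0.02,0,0,0,0,0.02]}}

```text
clock: 16.5
tcp_pos: [0.5691, -0.2371, 0.1157]
orientation: [0.001, 0.665, 0.747, 0.0]
ft_force: [0.1, -0.9, -4.4]
width: 0.0332
finger_force: 35.0
```

```bash
python3 -c "
from h import *
go('mach',.096,2)
print(arm.state()['ft_force'])"
```

```text
mach 2 shift [ 0.0006 -0.0016  0.0197] turn 0.0002 tcp [ 0.5691 -0.2371  0.1157] tilt [ 0.001 -0.    -1.   ] clk 16.5 w 0.0332
[ 0.14323474 -0.92485384 -4.36622929]
```

To row units: 0.006 m / 0.75 = 0.008, 0.004 m / 0.75 = 0.0053.

Request:
{"method": "nudge_tcp", "body": {"motion": [0.0004,-0.0016,0.008,0,0.02,0,0,0.008,0,0.02,0,0,0.0053,0,0.02,0,0,0.0027,0,0.02,0,0,0,0,0.02,0,0,0,0,0.02]}}

```text
clock: 17.0
tcp_pos: [0.5672, -0.237, 0.0968]
orientation: [0.0, 0.665, 0.747, 0.0]
ft_force: [-0.0, 0.4, -4.7]
width: 0.0334
finger_force: 35.0
```

```bash
python3 -c "
from h import *
go('mach',.096,2)
print(arm.state()['ft_force'])"
```

```text
mach 2 shift [0.0002 0.0002 0.0008] turn 0.0 tcp [ 0.5672 -0.237   0.0968] tilt [ 0. -0. -1.] clk 17.0 w 0.0334
[-0.0051058   0.42149117 -4.74664838]
```

To row units: -0.035 m / 0.75 = -0.0467, -0.03 m / 0.75 = -0.04, 0.0536 rad / 3.1416 = 0.0171.

Request:
{"method": "nudge_tcp", "body": {"motion": [0,0,0.0013,0,0.02,0,0,0,0,0.02,0,0,0,0,0.065,0,0,0,0,0.065,0,0,0,0,0.065,0,0,0,0,0.065,0,0,0,0,0.065,0,0,0,0,0.065,0,0,-0.0267,0,0.065,0,0,-0.0467,0,0.065,0,0,-0.0467,0,0.065,0,0,-0.04,0.0171,0.065]}}

```text
clock: 18.0
tcp_pos: [0.5674, -0.2368, 0.2178]
orientation: [0.0, 0.685, 0.729, 0.0]
ft_force: [0.1, -0.3, 0.7]
width: 0.0652
finger_force: 0.0
```

Request:
{"method": "nudge_tcp", "body": {"motion": [0.0333,-0.0005,0,0,0.065,0.052,-0.0005,0,0,0.065,0.052,-0.0005,0,0,0.065,0.052,-0.0005,0,0,0.065,0.052,-0.0005,0,0,0.065,0.052,-0.0005,0,0,0.065,0.052,-0.0005,0,0,0.065,0.052,-0.0005,0,0,0.065,0.052,-0.0005,0,0,0.065,0.052,-0.0005,0,0,0.065,0.052,-0.0005,0,0,0.065]}}

```text
clock: 18.92
tcp_pos: [0.5365, 0.1787, 0.216]
orientation: [0.0, 0.685, 0.729, 0.0]
ft_force: [0.1, -0.5, 0.1]
width: 0.0652
finger_force: 0.0
```

```bash
python3 -c "
from h import *
go('bench',.12,2)
print(arm.state()['ft_force'])"
```

```text
bench 2 shift [-0.0016  0.0004  0.096 ] turn -0.0001 tcp [0.5365 0.1787 0.216 ] tilt [ 0.001 -0.    -1.   ] clk 18.9 w 0.0652
[ 0.05442976 -0.47301679  0.14315055]
```

To row units: 0.03 m / 0.75 = 0.04, 0.02 m / 0.75 = 0.0267.

Request:
{"method": "nudge_tcp", "body": {"motion": [0,0,0.0267,0,0.065,0,0,0.04,0,0.065,0,0,0.04,0,0.065,0,0,0.0133,0,0.065,0,0,0,0,0.065,0,0,0,0,0.065]}}

```text
clock: 19.42
tcp_pos: [0.5373, 0.1772, 0.1263]
orientation: [-0.0, 0.685, 0.729, 0.0]
ft_force: [0.6, 0.3, 0.2]
width: 0.0649
finger_force: 0.0
```

```bash
python3 -c "
from h import *
go('bench',.096,2)
print(arm.state()['ft_force'])"
```

```text
bench 2 shift [-0.     -0.0003  0.0303] turn -0.0001 tcp [0.5373 0.1772 0.1263] tilt [ 0.  0. -1.] clk 19.4 w 0.0649
[0.60901654 0.28572348 0.19688304]
```

To row units: 0.018 m / 0.75 = 0.024, 0.0123 m / 0.75 = 0.0164.

Request:
{"method": "nudge_tcp", "body": {"motion": [0,0,0.024,0,0.065,0,0,0.0164,0,0.065,0,0,0,0,0.065,0,0,0,0,0.02,0,0,0,0,0.02,0,0,0,0,0.02,0,0,0,0,0.02,0,0,0,0,0.02,0,0,0,0,0.02,0,0,0,0,0.02,0,0,0,0,0.02,0,0,0,0,0.02], "grip_n": 35}}

```text
clock: 20.42
tcp_pos: [0.5373, 0.177, 0.0959]
orientation: [0.0, 0.685, 0.729, 0.0]
ft_force: [0.1, -1.0, 3.4]
width: 0.0333
finger_force: 35.0
```

```bash
python3 -c "
from h import *
go('bench',.096,2)
print(arm.state()['ft_force'])"
```

```text
bench 2 shift [ 0.0001 -0.0002 -0.0001] turn -0.0 tcp [0.5373 0.177  0.0959] tilt [ 0.001  0.    -1.   ] clk 20.4 w 0.0333
[ 0.14877843 -0.97998962  3.39631525]
```

To row units: -0.038 m / 0.75 = -0.0507, -0.03 m / 0.75 = -0.04, -0.0536 rad / 3.1416 = -0.0171.

Request:
{"method": "nudge_tcp", "body": {"motion": [0,0,-0.0133,0,0.02,0,0,-0.04,0,0.02,0,0,-0.048,0,0.02,0,0,-0.048,0,0.02,0,0,-0.048,-0.0171,0.02,-0.04,-0.0023,0,0,0.02,-0.0507,-0.0024,0,0,0.02,-0.0507,-0.0024,0,0,0.02,-0.0507,-0.0024,0,0,0.02,-0.0507,-0.0024,0,0,0.02,-0.0507,-0.0024,0,0,0.02,-0.0507,-0.0024,0,0,0.02]}}

```text
clock: 21.42
tcp_pos: [0.5531, -0.0825, 0.2431]
orientation: [-0.001, 0.665, 0.747, -0.001]
ft_force: [2.1, 0.7, -4.9]
width: 0.0332
finger_force: 35.0
```

Request:
{"method": "nudge_tcp", "body": {"motion": [-0.0507,-0.0024,0,0,0.02,-0.0507,-0.0024,0,0,0.02,-0.0205,-0.0024,0,0,0.02,0,0,0.0267,0,0.02,0,0,0.0333,0,0.02,0,0,0.0333,0,0.02,0,0,0.0133,0,0.02,0,0,0,0,0.02,0,0,0,0,0.02]}}

```text
clock: 22.17
tcp_pos: [0.5594, -0.1719, 0.1635]
orientation: [-0.0, 0.665, 0.747, -0.0]
ft_force: [0.9, 0.1, -3.3]
width: 0.0334
finger_force: 35.0
```

```bash
python3 -c "
from h import *
go('mach',.115,1)
print(arm.state()['ft_force'])"
```

```text
mach 1 shift [-0.0003  0.0005  0.0485] turn 0.0004 tcp [ 0.5594 -0.1719  0.1635] tilt [-0.001  0.001 -1.   ] clk 22.2 w 0.0334
[ 0.85994491  0.10043504 -3.3337773 ]
```

To row units: 0.018 m / 0.75 = 0.024, 0.012 m / 0.75 = 0.016.

Request:
{"method": "nudge_tcp", "body": {"motion": [0,0,0.024,0,0.02,0,0,0.024,0,0.02,0,0,0.016,0,0.02,0,0,0,0,0.02,0,0,0,0,0.02,0,0,0,0,0.02]}}

```text
clock: 22.67
tcp_pos: [0.5607, -0.1722, 0.1169]
orientation: [0.001, 0.665, 0.747, 0.001]
ft_force: [0.6, -0.6, -3.4]
width: 0.0326
finger_force: 35.0
```

```bash
python3 -c "
from h import *
go('mach',.096,1)
print(arm.state()['ft_force'])"
```

```text
mach 1 shift [ 0.0002 -0.0008  0.0209] turn 0.0001 tcp [ 0.5607 -0.1722  0.1169] tilt [ 0.003 -0.001 -1.   ] clk 22.7 w 0.0326
[ 0.60189167 -0.58562839 -3.41692478]
```

To row units: 0.007 m / 0.75 = 0.0093, 0.006 m / 0.75 = 0.008.

Request:
{"method": "nudge_tcp", "body": {"motion": [0,-0.0007,0.0093,0,0.02,0,0,0.008,0,0.02,0,0,0.0053,0,0.02,0,0,0.004,0,0.02,0,0,0,0,0.02,0,0,0,0,0.02]}}

```text
clock: 23.17
tcp_pos: [0.5588, -0.1723, 0.0959]
orientation: [-0.0, 0.665, 0.747, -0.0]
ft_force: [-3.7, 0.4, 3.0]
width: 0.033
finger_force: 35.0
```

```bash
python3 -c "
from h import *
go('mach',.096,1)
print(arm.state()['ft_force'])"
```

```text
mach 1 shift [-0.      0.0011 -0.0001] turn -0.0001 tcp [ 0.5588 -0.1723  0.0959] tilt [-0.001 -0.    -1.   ] clk 23.2 w 0.033
[-3.72009016  0.39936892  3.03269184]
```

Seated: the upward force now exceeds the hanging weight. Release and go to red.

To row units: -0.035 m / 0.75 = -0.0467, -0.03 m / 0.75 = -0.04, 0.0536 rad / 3.1416 = 0.0171.

Request:
{"method": "nudge_tcp", "body": {"motion": [0,0,0,0,0.065,0,0,0,0,0.065,0,0,0,0,0.065,0,0,0,0,0.065,0,0,0,0,0.065,0,0,0,0,0.065,0,0,0,0,0.065,0,0,-0.0267,0,0.065,0,0,-0.0467,0,0.065,0,0,-0.0467,0,0.065,0,0,-0.04,0.0171,0.065]}}

```text
clock: 24.08
tcp_pos: [0.5593, -0.1721, 0.2174]
orientation: [0.0, 0.685, 0.729, 0.0]
ft_force: [0.1, -0.4, 0.4]
width: 0.0648
finger_force: 0.0
```

Request:
{"method": "nudge_tcp", "body": {"motion": [0.0333,0,0,0,0.065,0.052,0,0,0,0.065,0.052,0,0,0,0.065,0.052,0,0,0,0.065,0.052,0,0,0,0.065,0.052,0,0,0,0.065,0.052,0,0,0,0.065,0.0333,0,0.0267,0,0.065,0,0,0.04,0,0.065,0,0,0.04,0,0.065,0,0,0.0133,0,0.065,0,0,0,0,0.065]}}

```text
clock: 25.08
tcp_pos: [0.5395, 0.1104, 0.1229]
orientation: [-0.002, 0.685, 0.729, -0.002]
ft_force: [-0.1, 0.5, 0.7]
width: 0.0651
finger_force: 0.0
```

```bash
python3 -c "
from h import *
go('bench',.096,3)
print(arm.state()['ft_force'])"
```

```text
bench 3 shift [0.0018 0.0019 0.0269] turn 0.0001 tcp [0.5395 0.1104 0.1229] tilt [-0.006 -0.001 -1.   ] clk 25.1 w 0.0651
[-0.09145607  0.49549787  0.67477962]
```

To row units: 0.012 m / 0.75 = 0.016, 0.008 m / 0.75 = 0.0107.

Request:
{"method": "nudge_tcp", "body": {"motion": [0.0011,0.0016,0.016,0,0.065,0,0,0.0107,0,0.065,0,0,0,0,0.065,0,0,0,0,0.065]}}

```text
clock: 25.42
tcp_pos: [0.5429, 0.1119, 0.1058]
orientation: [0.0, 0.685, 0.729, 0.0]
ft_force: [-0.0, 0.3, 0.6]
width: 0.0647
finger_force: 0.0
```

```bash
python3 -c "
from h import *
go('bench',.096,3)
print(arm.state()['ft_force'])"
```

```text
bench 3 shift [ 0.0004 -0.0018  0.0098] turn -0.0004 tcp [0.5429 0.1119 0.1058] tilt [ 0.001  0.    -1.   ] clk 25.4 w 0.0647
[-0.04179571  0.34667249  0.63047784]
```

To row units: 0.0095 m / 0.75 = 0.0127, -0.0015 m / 0.75 = -0.002.

Request:
{"method": "nudge_tcp", "body": {"motion": [0.0004,-0.002,0.0127,0,0.065,0,0,0,0,0.065,0,0,0,0,0.02,0,0,0,0,0.02,0,0,0,0,0.02,0,0,0,0,0.02,0,0,0,0,0.02,0,0,0,0,0.02,0,0,0,0,0.02,0,0,0,0,0.02,0,0,0,0,0.02], "grip_n": 35}}

```text
clock: 26.33
tcp_pos: [0.5415, 0.1124, 0.0962]
orientation: [0.0, 0.685, 0.729, 0.0]
ft_force: [1.6, 0.1, 1.2]
width: 0.0334
finger_force: 35.0
```

```bash
python3 -c "
from h import *
go('bench',.096,3)
print(arm.state()['ft_force'])"
```

```text
bench 3 shift [-0.0001 -0.0004  0.0002] turn -0.0 tcp [0.5415 0.1124 0.0962] tilt [ 0.001  0.    -1.   ] clk 26.3 w 0.0334
[1.55270319 0.09347998 1.17081401]
```

To row units: -0.036 m / 0.75 = -0.048, -0.03 m / 0.75 = -0.04, -0.0536 rad / 3.1416 = -0.0171.

Request:
{"method": "nudge_tcp", "body": {"motion": [0,0,-0.0133,0,0.02,0,0,-0.04,0,0.02,0,0,-0.048,0,0.02,0,0,-0.048,-0.0171,0.02,-0.0267,-0.0021,0,0,0.02,-0.048,-0.0035,0,0,0.02,-0.048,-0.0035,0,0,0.02,-0.048,-0.0035,0,0,0.02,-0.048,-0.0035,0,0,0.02,-0.048,-0.0035,0,0,0.02,-0.0267,0,0,0,0.02,0,0,0,0,0.02]}}

```text
clock: 27.33
tcp_pos: [0.5504, -0.1155, 0.2068]
orientation: [-0.0, 0.669, 0.744, -0.002]
ft_force: [1.0, -0.3, -5.0]
width: 0.0334
finger_force: 35.0
```

Request:
{"method": "nudge_tcp", "body": {"motion": [0,0,0.0267,0,0.02,0,0,0.0267,0,0.02,0,0,0,0,0.02,0,0,0,0,0.02]}}

```text
clock: 27.67
tcp_pos: [0.5503, -0.1074, 0.1668]
orientation: [-0.002, 0.665, 0.747, -0.001]
ft_force: [0.0, 0.3, -5.5]
width: 0.0333
finger_force: 35.0
```

```bash
python3 -c "
from h import *
go('mach',.115,0)
print(arm.state()['ft_force'])"
```

```text
mach 0 shift [-0.0005  0.0023  0.0518] turn 0.0006 tcp [ 0.5503 -0.1074  0.1668] tilt [-0.004  0.001 -1.   ] clk 27.7 w 0.0333
[ 0.02173342  0.31359639 -5.51140143]
```

Request:
{"method": "nudge_tcp", "body": {"motion": [-0.0004,0.0016,0.024,0,0.02,0,0,0.024,0,0.02,0,0,0.0187,0,0.02,0,0,0,0,0.02,0,0,0,0,0.02,0,0,0,0,0.02]}}

```text
clock: 28.17
tcp_pos: [0.5544, -0.1079, 0.1196]
orientation: [0.001, 0.665, 0.747, 0.001]
ft_force: [0.9, -0.2, -6.1]
width: 0.0331
finger_force: 35.0
```

```bash
python3 -c "
from h import *
go('mach',.096,0)
print(arm.state()['ft_force'])"
```

```text
mach 0 shift [ 0.0005 -0.002   0.0236] turn 0.0003 tcp [ 0.5544 -0.1079  0.1196] tilt [ 0.003 -0.    -1.   ] clk 28.2 w 0.0331
[ 0.918324   -0.22407391 -6.13419904]
```

To row units: 0.008 m / 0.75 = 0.0107, 0.004 m / 0.75 = 0.0053.

Request:
{"method": "nudge_tcp", "body": {"motion": [0.0004,-0.0013,0.0107,0,0.02,0,0,0.0107,0,0.02,0,0,0.0053,0,0.02,0,0,0,0,0.02,0,0,0,0,0.02]}}

```text
clock: 28.58
tcp_pos: [0.5519, -0.1079, 0.0975]
orientation: [-0.0, 0.665, 0.747, -0.0]
ft_force: [-0.2, -0.0, -4.5]
width: 0.0331
finger_force: 35.0
```

```bash
python3 -c "
from h import *
go('mach',.096,0)
print(arm.state()['ft_force'])"
```

```text
mach 0 shift [0.0002 0.0006 0.0015] turn 0.0 tcp [ 0.5519 -0.1079  0.0975] tilt [-0.001  0.    -1.   ] clk 28.6 w 0.0331
[-0.19024656 -0.04391609 -4.49532417]
```

To row units: -0.035 m / 0.75 = -0.0467, -0.02 m / 0.75 = -0.0267.

Request:
{"method": "nudge_tcp", "body": {"motion": [0,0,0.0017,0,0.02,0,0,0,0,0.02,0,0,0,0,0.065,0,0,0,0,0.065,0,0,0,0,0.065,0,0,0,0,0.065,0,0,0,0,0.065,0,0,0,0,0.065,0,0,0,0,0.065,0,0,-0.0267,0,0.065,0,0,-0.0467,0,0.065,0,0,-0.0467,0,0.065]}}

```text
clock: 29.58
tcp_pos: [0.5511, -0.1077, 0.1867]
orientation: [-0.001, 0.665, 0.747, -0.001]
ft_force: [0.4, 0.3, 0.3]
width: 0.0648
finger_force: 0.0
```

Request:
{"method": "nudge_tcp", "body": {"motion": [0,0,-0.04,0,0.065,0.04,0,0,0,0.065,0.0533,0,0,0,0.065,0.0533,0,0,0,0.065,0.0533,0,0,0,0.065,0.0533,0,0,0,0.065,0.0533,0,0,0,0.065,0.0533,0,0,0,0.065,0.04,0,0,0,0.065,0,0,0,0,0.065,0,0,0,0,0.065]}}

```text
clock: 30.5
tcp_pos: [0.5167, 0.1923, 0.2168]
orientation: [-0.0, 0.663, 0.748, 0.0]
ft_force: [1.1, -0.7, -0.5]
width: 0.0651
finger_force: 0.0
```

Run:
```python
from h import *
import cv2
a=cv2.vconcat([cv2.resize(imaging.snapshot("top")[175:255,300:460],None,fx=3.5,fy=3.5,interpolation=3),cv2.resize(imaging.snapshot("scene")[220:360,110:390],None,fx=2,fy=2,interpolation=3)])
cv2.imwrite("pics/end.png",a);c=imaging.camera_model("top")
print(((proj(row(MACH,.082),c)-[300,175]+.5)*3.5-.5).round(0).tolist())
```

```text
[[137.0, 136.0], [249.0, 136.0], [360.0, 136.0], [471.0, 135.0]]
```

View pics/end.png

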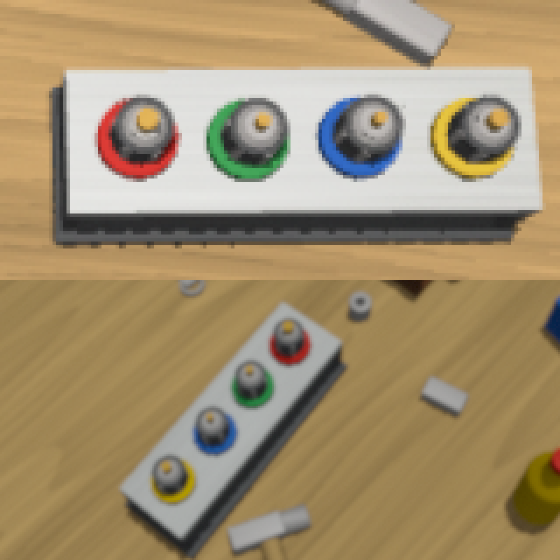

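Both views show all four holders upright in the machine rack. Left to right they are red (138,137), green (249,139), blue (361,137) and yellow (472,137), all within about 1 px of a seated flange. The gripper is clear.

```bash
python3 -c "
from bench import arm, imaging, ticket
print(ticket.close_job())"
```

```text
the job is handed in; nothing more can be done
None
```

All four holders stand upright and seated in the machine rack in reverse order (left to right red, green, blue, yellow), and the job was handed in at about 31 s.

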